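Let one zinc dowel pin out of its dispenser

TASK

On the bench stand two pin dispensers, one holding a shiny zinc pin and one a rusty brown pin. With the fingertips, press down the red paddle of the dispenser with the zinc pin so that its yellow gate lifts and the pin rolls into that dispenser's blue tray, then let go of the paddle so that the gate drops shut again. Work only the paddle: do not touch the pins or the gates, leave the rusty pin's dispenser shut, and do not disturb or pick up anything else on the bench.

Things in the scene. Friction and masses are not known exactly. Their poses are not given: they have to be found in the camera images.
- bright_rack: dispenser holding the shiny silver zinc pin (the lane to be used), fixed: grey base plate 240 (x) by 290 (y) mm, 8 mm thick, with chute, blue tray and rocking lever. Origin on the bench under it, 5 mm from its middle; x runs up the chute (tray at -x), y from paddle to chute, z up. Both racks have the same shape and colours; only the pins differ
- bright_chute (a point): middle of the low end of the bright rack's green chute floor, 30 mm above the bench. The chute rises from here along the rack's x at 15 degrees for 135 mm, 48 mm wide inside, walls 16 mm high
- bright_pivot (a point): pivot of the bright rack's lever, 85 mm above the bench, between two upright plates 100 mm high. The lever, a steel bar 14 mm wide and 10 mm thick, runs along the rack's y from 100 mm on the paddle side to 110 mm on the chute side
- bright_lever (a joint): tilt of the bright rack's rocking lever in rad: 0 at rest (bar level, gate shut), growing as the red paddle end goes down and the gate end goes up, stop at 0.40. A spring returns it to 0 when let go; the paddle needs about 2.5 N to start and 6 N at the stop. The gate clears the pin at about 0.27 rad
- bright_paddle (a point): red square press pad of the bright rack, 42 x 42 mm, 7 mm thick, on the lever end farthest from the chute, 100 mm from the pivot. Origin at the centre of its top face, 97 mm above the bench at rest and about 40 mm lower (and about 3 mm nearer the pivot) with the lever at its stop. Axes as the rack's, tilting with the lever
- bright_gate (a point): yellow gate plate of the bright rack, 36 mm wide, 46 mm high, 5 mm thick, on the chute end of the lever; shut it stands across the chute 3 mm above its floor and holds the pin. Origin at the middle of its lower edge
- bright_pin: loose shiny silver zinc dowel pin, 22 mm diameter, 40 mm long, about 0.12 kg, lying across the chute on the uphill side of the shut gate; it rolls down by itself when the gate lifts. Origin at its centre; it turns as it rolls
- bright_tray (a point): centre of the inner floor of the blue catch tray of the bright rack, below the low end of its chute; inside 80 mm (x) by 60 mm (y), its walls reach 43 mm above this floor (10 mm on the chute side). Axes as the rack's
- dark_rack: dispenser holding the rusty dark brown pin (the lane to leave alone), fixed: grey base plate 240 (x) by 290 (y) mm, 8 mm thick, with chute, blue tray and rocking lever. Origin on the bench under it, 5 mm from its middle; x runs up the chute (tray at -x), y from paddle to chute, z up. Both racks have the same shape and colours; only the pins differ
- dark_chute (a point): middle of the low end of the dark rack's green chute floor, 30 mm above the bench. The chute rises from here along the rack's x at 15 degrees for 135 mm, 48 mm wide inside, walls 16 mm high
- dark_pivot (a point): pivot of the dark rack's lever, 85 mm above the bench, between two upright plates 100 mm high. The lever, a steel bar 14 mm wide and 10 mm thick, runs along the rack's y from 100 mm on the paddle side to 110 mm on the chute side
- dark_lever (a joint): tilt of the dark rack's rocking lever in rad: 0 at rest (bar level, gate shut), growing as the red paddle end goes down and the gate end goes up, stop at 0.40. A spring returns it to 0 when let go; the paddle needs about 2.5 N to start and 6 N at the stop. The gate clears the pin at about 0.27 rad
- dark_paddle (a point): red square press pad of the dark rack, 42 x 42 mm, 7 mm thick, on the lever end farthest from the chute, 100 mm from the pivot. Origin at the centre of its top face, 97 mm above the bench at rest and about 40 mm lower (and about 3 mm nearer the pivot) with the lever at its stop. Axes as the rack's, tilting with the lever
- dark_gate (a point): yellow gate plate of the dark rack, 36 mm wide, 46 mm high, 5 mm thick, on the chute end of the lever; shut it stands across the chute 3 mm above its floor and holds the pin. Origin at the middle of its lower edge
- dark_pin: loose rusty dark brown dowel pin, 22 mm diameter, 40 mm long, about 0.12 kg, lying across the chute on the uphill side of the shut gate; it rolls down by itself when the gate lifts. Origin at its centre; it turns as it rolls
- dark_tray (a point): centre of the inner floor of the blue catch tray of the dark rack, below the low end of its chute; inside 80 mm (x) by 60 mm (y), its walls reach 43 mm above this floor (10 mm on the chute side). Axes as the rack's
- tall_bolt: bright zinc hex bolt standing upright on its head on one rack's base plate, on the tray side of the lever (which rack varies); 83 mm tall, head 35 mm across; origin at the centre of its underside. Not to be disturbed
- short_bolt: rusty brown hex bolt standing upright on its head on the other rack's base plate; 60 mm tall, head 42 mm across; origin at the centre of its underside. Not to be disturbed
- shaft_collar: steel shaft collar, a plain ring, lying flat, 40 mm across, 16 mm high; origin at the centre of its underside. Not to be disturbed
- grease_jar: amber jar with black cap, 70 mm across, 85 mm tall; origin at the centre of its underside. Not to be disturbed
- spanner: steel open-end spanner lying flat, 200 mm long. Not to be disturbed
- wood_offcut: pale wooden block 90 x 60 x 40 mm; origin at the centre of its underside. Not to be disturbed
Not all that is in view belongs to the job. What is shaped like the dark_pin but pink is not meant. Leave any turquoise look-alike of the bright_pin alone.

How it is judged:
By the outcome, as a careful person would: the job done as asked, in the order asked, and still so for the second after the job is handed in, with the robot touching nothing.
It also fails if it takes over 32 s, if anything falls off the work surface, if the arm or the gripper's body presses on something with over 40 N, if the wrist force passes 120 N, or if a joint passes its speed limit or range.

ROBOT

A 6-joint arm with a two-finger parallel gripper is mounted at the origin on the work surface. World frame = base frame: x ahead of the robot, y to its left, z up, the work surface at z = 0. Lengths are in m, angles in rad, forces in N, time in s.
With the tool pointing down it reaches from about 0.25 to 0.8 m from the base axis. Payload 3.9 kg.
Tool frame: the origin (TCP) lies at the very end of the fingers, on their centre line; the grasp point (between the pads) lies 19 mm behind it; z points along the fingers, x is the direction in which the jaws open and shut, and the axes are right-handed (so a half turn about z gives the same grasp; the last joint's range is limited). The gripper opens to 85 mm and grips with 20 to 120 N. Pads are 22 mm wide; open, the fingers measure 114 mm over their backs; the gripper's body (76 mm by 85 mm) begins 54 mm behind the grasp point. The pads swing forward as they close: fully open they stand 13 mm farther back than shut.
Start: joints at [-1.294, 0.26, -0.138, 1.173, 0, 1.571], TCP at [0.143, -0.505, 0.231] pointing down, gripper open.
Joint ranges: [-2.78, 2.78], [-0.83, 1.72], [-1.28, 1.37], [-1.9, 2.12], [-1.57, 1.48], [-3.14, 3.14]. Speed limits (rad/s): [2.57, 2.57, 3.14, 3.14, 3.14, 3.14].

INTERFACE

Orientations are given as a 3x3 rotation matrix whose columns are the frame's x, y, z axes.
In Python, from workcell import r gives the robot as it stands.
- The arm moves only by the tool servo_tool, never from a script. Its argument "motion" is text: rows parted by semicolons, each of 7 numbers parted by spaces: the shift along the world's x, y, z in mm, then the turn, a rotation vector about the world's x, y, z in rad, then the opening, from 0 (shut) to 1 (fully open). In form: tx ty tz ax ay az grip; .... A call has 1 to 10 rows; each row shifts and turns the commanded pose from where the row before left it; what a row does not reach is not made up. A row lasts 1/8 s, in which the tool goes at most 62.5 mm and 10.7 degrees, less where a joint would pass 70% of its speed; a pose out of reach is approached as far as the arm can. A call with a gripper value outside its range is refused whole. The fingers move at their own pace and stop on an object; "force" is the grip in N (left out, the last holds). Time passes only in rows, so rows that do not move let the fingers close. It gives the time, the measured TCP pose, the force and the opening at its end, in the units of the state.
- r.read_state(): the state, without advancing time (a new reading comes with each control period).
- r.snapshot(name): name is "side" or "top" or "wrist"; returns the picture (480x640x3 uint8, red, green, blue); there is no depth.
- r.calibration(name): a dict with "fx", "fy", "cx", "cy" (pixels), "dist" ([k1, k2, p1, p2, k3] as OpenCV has them; the pictures are not rectified), "origin" and "attitude" of the camera in the world. Camera axes: x right, y down, z forward; pixel columns grow to the right and rows downward; lengths in m; the calibration is good to about 2 mm. A picture is of the moment at which its call begins: read the wrist's pose just before it. calibration takes no time and is no camera call; for the wrist camera it gives the pose at the moment of the call.
- r.sign_off(): hands the job in, once; it reports no verdict.
Trained networks look in the newest picture that a camera, given by its name, has taken for a name from the list of things; names that differ only in an ending like _2 or _b are one class to them, and where a whole thing is asked for, a point or a joint stands for the part that bears it (a point fixed in the world has none). Each returns a list of dicts, best first, with "score" (0 to 1); they miss things now and then, are a little off and sometimes report something else, mostly with a low value. They report only what shows in the picture. A call takes as long as a camera call. They do not tell look-alikes from the thing itself.
- r.recognise(thing, camera): "box" ([left, top, right, bottom] in pixels, round what is visible of it).
The state is a dict: "time_s": time; "joint_positions": joint angles; "qd": joint speeds; "effort": joint torques, N m; "ee_pos": TCP position; "tcp_rot": TCP orientation; "ft_force": force on the tool from outside, world axes, zero at the start; "moment": the same for the moment, N m; "gripper_width": opening from 0.0 (shut) to 1.0 (fully open).
Only numpy, scipy, OpenCV 4.12 (cv2) and the standard library are available. Lean on these libraries where they do the work, as an engineer would, in place of code of your own. Each camera call takes 0.05 s, during which the arm holds its last target.

## Working session

There is one attempt and no reset: what is moved stays moved. The work goes in short steps, Python scripts to look and compute and a tool call to move; the robot and the scene stay as the last step left them, time stands still between calls to the robot, and variables do not carry over. Pictures are saved under pics/ and viewed, and the job is handed in when it is done.

Besides the shell and the picture viewer there is one more tool, called after "Emit:" as name(argument=value, ...) on one line, values as JSON. servo_tool: Moves the arm, as the interface text tells. Its arguments: {"type":"object","properties":{"motion":{"type":"string"},"force":{"type":"number"}},"required":["motion"]}

```bash
mkdir -p pics; python3 - <<'E'
from workcell import r
import cv2
for n in("side","top"):
    cv2.imwrite(f"pics/{n}0.png",r.snapshot(n)[:,:,::-1])
    c=r.calibration(n);print(c)
    for t in("bright_rack","bright_pin","dark_pin","bright_paddle","bright_tray","bright_gate","tall_bolt","bright_pivot"):
        print(n,t,[(round(d['score'],2),[round(v) for v in d['box']]) for d in r.recognise(t,n)])
print(r.read_state())
E
```

```text
{'fx': 443.16102003329075, 'fy': 443.16102003329075, 'cx': 326.9240669724892, 'cy': 234.60925783985036, 'dist': array([0.02336176, 0.        , 0.        , 0.        , 0.        ]), 'origin': array([ 0.25956989, -0.3924149 ,  0.71344607]), 'attitude': array([[ 0.8356998 , -0.40584709,  0.36999187],
       [-0.54905667, -0.63208386,  0.54681512],
       [ 0.01194256, -0.66011979, -0.7510654 ]])}
side bright_rack [(0.73, [185, 160, 348, 308])]
side bright_pin [(0.65, [204, 173, 225, 184])]
side dark_pin [(0.78, [496, 338, 521, 362])]
side bright_paddle [(0.67, [244, 171, 315, 244])]
side bright_tray [(0.69, [186, 160, 345, 305])]
side bright_gate [(0.83, [247, 176, 315, 247])]
side tall_bolt [(0.92, [349, 400, 375, 436])]
side bright_pivot [(0.62, [184, 160, 345, 306])]
{'fx': 525.0333310205323, 'fy': 525.0333310205323, 'cx': 320.3486433672474, 'cy': 233.77410149949608, 'dist': array([-0.00942102,  0.        ,  0.        ,  0.        ,  0.        ]), 'origin': array([0.470325  , 0.06019912, 1.15523248]), 'attitude': array([[-0.01626001, -0.9969092 ,  0.0768613 ],
       [-0.9992865 ,  0
[... 681 characters left out ...]
9e-01,  1.17271925e+00,
       -1.72763607e-06,  1.57079393e+00]), 'qd': array([-0.00148318, -0.00051577, -0.00057103,  0.00118464, -0.00108659,
        0.00040454]), 'effort': array([ 2.20024713e-04, -4.05597746e+01,  2.54239315e+01,  9.23757107e-04,
       -1.19017445e-04, -2.44234798e-06]), 'ee_pos': array([ 0.14346562, -0.50502099,  0.23131927]), 'tcp_rot': array([[ 2.73269398e-01, -9.61937543e-01,  2.87221215e-06],
       [-9.61937543e-01, -2.73269398e-01, -1.64327385e-05],
       [ 1.65921558e-05,  1.72767587e-06, -1.00000000e+00]]), 'ft_force': array([-0.08201039,  0.01973616,  0.6788308 ]), 'moment': array([-0.07015639,  0.02183874,  0.02349741]), 'gripper_width': 0.9977508855445656}
```

View pics/top0.png

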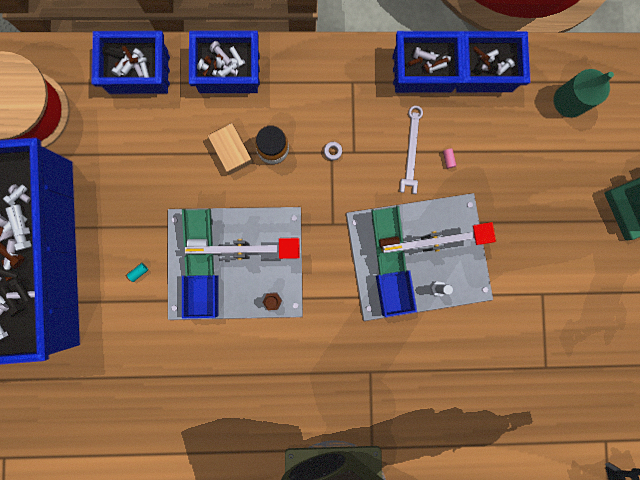

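View pics/side0.png

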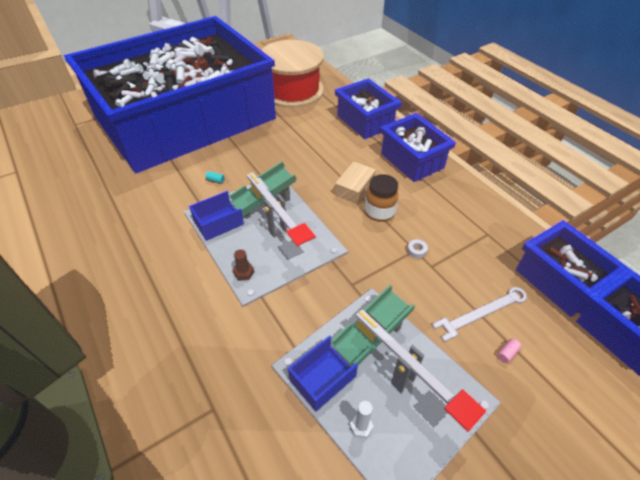

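Two candidates in the top view: the left rack has a silver pin at about (197,243), and the right rack a brown one at about (390,242). The turquoise pin (137,272) and the pink one (449,158) are decoys. The left rack fits, so I'll confirm it in a crop and measure the paddle.

```bash
cat >h.py <<'E'
from workcell import r
import cv2,numpy as np
def ray(n,uv):
    c=r.calibration(n);K=np.array([[c['fx'],0,c['cx']],[0,c['fy'],c['cy']],[0,0,1]])
    p=cv2.undistortPoints(np.array([[uv]],float),K,c['dist'])[0,0]
    return c['origin'],c['attitude']@np.array([p[0],p[1],1])
def at(n,uv,z):
    o,d=ray(n,uv);return o+d*(z-o[2])/d[2]
def proj(n,P):
    c=r.calibration(n);K=np.array([[c['fx'],0,c['cx']],[0,c['fy'],c['cy']],[0,0,1]])
    R=c['attitude'].T;return cv2.projectPoints(np.array([P],float),cv2.Rodrigues(R)[0],-R@c['origin'],K,c['dist'])[0][0,0]
E
python3 - <<'E'
from h import *
for n,(x0,y0,x1,y1) in dict(top=(150,190,320,330),side=(180,150,350,310)).items():
    im=cv2.imread(f"pics/{n}0.png");hsv=cv2.cvtColor(im,cv2.COLOR_BGR2HSV)
    m=((hsv[...,0]<5)|(hsv[...,0]>175))&(hsv[...,1]>200)&(hsv[...,2]>150)
    mm=np.zeros_like(m);mm[y0:y1,x0:x1]=m[y0:y1,x0:x1]
    ys,xs=np.nonzero(mm);rect=cv2.minAreaRect(np.c_[xs,ys].astype(np.float32))
    print(n,len(xs),xs.mean(),ys.mean(),rect,at(n,(xs.mean(),ys.mean()),.097),at(n,rect[0],.097))
for uv in[(168,209),(301,207),(302,318),(168,320)]:print(at("top",uv,.008))
print('bolt',at("top",(273,300),.06),'bar left',at("top",(187,250),.09))
a=cv2.resize(cv2.imread("pics/top0.png")[200:325,160:310],None,fx=2.6,fy=3,interpolation=cv2.INTER_CUBIC)
b=cv2.resize(cv2.imread("pics/top0.png")[200:325,345:495],None,fx=2.6,fy=3,interpolation=cv2.INTER_CUBIC)
cv2.imwrite("pics/crop.png",np.hstack([a,b]))
E
```

```text
top 390 288.54102564102567 247.89743589743588 ((288.5, 248.0), (20.0, 19.0), 90.0) [0.52429456 0.08734256 0.097     ] [0.52408896 0.08742748 0.097     ]
side 0 nan nan ((0.0, 0.0), (0.0, 0.0), 0.0) [nan nan nan] [0.22356188 1.4911763  0.097     ]
[0.61753758 0.35118259 0.008     ]
[0.61844365 0.06122919 0.008     ]
[0.3765779  0.06232133 0.008     ]
[0.37766154 0.34981827 0.008     ]
bolt [0.41883589 0.12163088 0.06      ] bar left [0.5233665 0.2918963 0.09     ]<stdin>:7: RuntimeWarning: Mean of empty slice.
  ret = ret.dtype.type(ret / rcount)
```

View pics/crop.png

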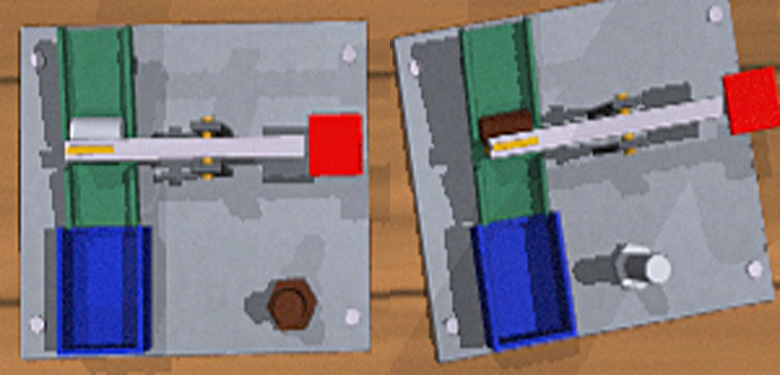

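The crop confirms it: the left rack holds the silver pin and the right rack the brown one. The paddle is at about (524, 87, 97) mm, and the rack axes line up with the world's. I'll move above it with the fingers shut, turning so that tool x lies along world x.

Emit:
servo_tool(motion="13 20 0 0 0 0.05 0;27 42 0 0 0 0.092 0;27 42 0 0 0 0.092 0;27 42 0 0 0 0.092 0;27 42 0 0 0 0.092 0;27 42 0 0 0 0.092 0;27 42 0 0 0 0.092 0;27 42 0 0 0 0.092 0;27 42 0 0 0 0.092 0;27 42 0 0 0 0.092 0")

```text
time_s: 2.15
ee_pos: [0.3995, -0.1045, 0.2315]
tcp_rot: [[0.917, -0.399, 0.0], [-0.399, -0.917, 0.0], [0.0, -0.0, -1.0]]
ft_force: [0.3, -1.0, -0.2]
gripper_width: 0.002
```

Emit:
servo_tool(motion="27 42 0 0 0 0.092 0;27 42 0 0 0 0.092 0;27 42 0 0 0 0.092 0;27 42 -20 0 0 0.092 0;16 25 -30 0 0 0.05 0;0 0 -20 0 0 0 0;0 0 0 0 0 0 0")

```text
time_s: 3.02
ee_pos: [0.5209, 0.0868, 0.1597]
tcp_rot: [[1.0, 0.004, -0.005], [0.004, -1.0, -0.001], [-0.005, 0.001, -1.0]]
ft_force: [0.0, -0.3, -0.4]
gripper_width: 0.0
```

```bash
python3 - <<'E'
from h import *
s=r.read_state();print(s['time_s'],s['ee_pos'],s['tcp_rot'].round(3),s['gripper_width'],s['ft_force'])
for n in("side","wrist"):cv2.imwrite(f"pics/{n}1.png",r.snapshot(n)[:,:,::-1])
im=cv2.imread("pics/side1.png");a=cv2.resize(im[100:330,150:400],(400,368));b=cv2.resize(cv2.imread("pics/wrist1.png"),(400,300))
cv2.imwrite("pics/c1.png",np.hstack([a,np.vstack([b,np.zeros((68,400,3),np.uint8)])]))
E
```

```text
3.025 [0.52094774 0.08683282 0.15969785] [[ 1.     0.004 -0.005]
 [ 0.004 -1.    -0.001]
 [-0.005  0.001 -1.   ]] 0.0001651346041805826 [ 0.04970217 -0.32809438 -0.39022168]
```

View pics/c1.png

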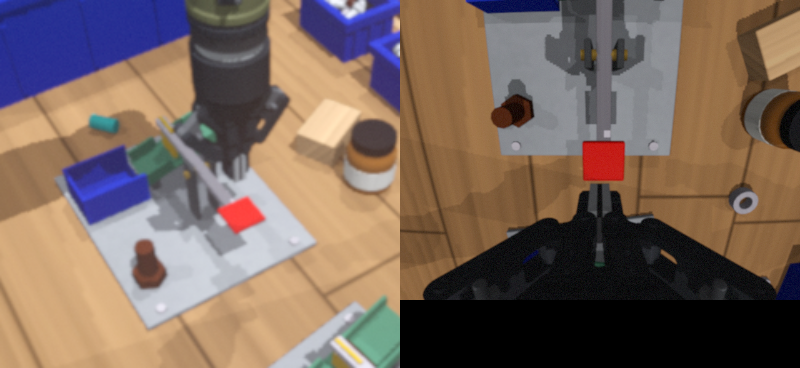

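```bash
python3 - <<'E'
from h import *
print(proj("side",(.5242,.0873,.097)),proj("wrist",(.5242,.0873,.097)),at("wrist",(325,257),.097),at("side",(301,234),.097))
print(proj("side",r.read_state()['ee_pos']))
E
```

```text
[300.22003735 232.62203732] [320.23123081 257.29184167] [0.52715687 0.08750424 0.097     ] [0.52365534 0.08359559 0.097     ]
[298.61884543 208.60782617]
```

All three views agree on the paddle, and the picture shows clear space above it. I'll go down to just above it, then press.

Emit:
servo_tool(motion="4 -1 -25 0 0 0 0;0 0 -25 0 0 0 0;0 0 -5 0 0 0 0;0 0 -10 0 0 0 0;0 0 -10 0 0 0 0;0 0 -10 0 0 0 0;0 0 -5 0 0 0 0;0 0 -5 0 0 0 0;0 0 0 0 0 0 0")

```text
time_s: 4.25
ee_pos: [0.5285, 0.0858, 0.0665]
tcp_rot: [[1.0, 0.002, 0.002], [0.002, -1.0, 0.002], [0.002, -0.002, -1.0]]
ft_force: [2.3, 1.5, 5.7]
gripper_width: -0.001
```

```bash
python3 - <<'E'
from h import *
s=r.read_state();print(s['time_s'],s['ee_pos'],s['ft_force'])
for n in("side","top"):cv2.imwrite(f"pics/{n}2.png",r.snapshot(n)[:,:,::-1])
a=cv2.resize(cv2.imread("pics/side2.png")[140:320,170:370],(400,360));b=cv2.resize(cv2.imread("pics/top2.png")[190:350,150:330],(400,360))
cv2.imwrite("pics/c2.png",np.hstack([a,b]))
E
```

```text
4.25 [0.52846082 0.08580729 0.06654784] [2.29595778 1.50705137 5.74674124]
```

View pics/c2.png

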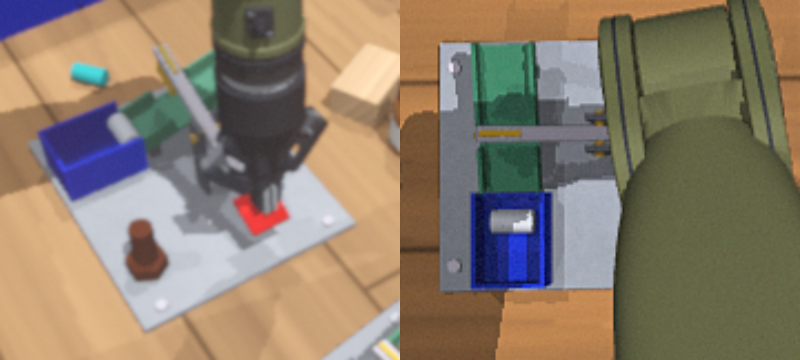

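The pin is entering the tray. I'll hold for a moment, then let go by rising straight up and clear.

Emit:
servo_tool(motion="0 0 0 0 0 0 0;0 0 0 0 0 0 0;0 0 0 0 0 0 0;0 0 0 0 0 0 0;0 0 5 0 0 0 0;0 0 10 0 0 0 0;0 0 10 0 0 0 0;0 0 10 0 0 0 0;0 0 15 0 0 0 0;0 0 30 0 0 0 0")

```text
time_s: 5.6
ee_pos: [0.525, 0.0849, 0.1457]
tcp_rot: [[1.0, 0.002, -0.005], [0.002, -1.0, -0.0], [-0.005, 0.0, -1.0]]
ft_force: [0.7, -0.7, 0.3]
gripper_width: 0.001
```

Emit:
servo_tool(motion="0 0 40 0 0 0 0;0 0 40 0 0 0 0;-10 -50 10 0 0 0 0;-15 -50 0 0 0 0 0;-15 -50 0 0 0 0 0;-10 -50 0 0 0 0 0;0 0 0 0 0 0 0;0 0 0 0 0 0 0;0 0 0 0 0 0 0")

```text
time_s: 6.72
ee_pos: [0.4775, -0.1138, 0.2363]
tcp_rot: [[1.0, 0.004, -0.001], [0.004, -1.0, 0.001], [-0.001, -0.001, -1.0]]
ft_force: [-0.3, -0.0, 0.5]
gripper_width: 0.0
```

```bash
python3 - <<'E'
from h import *
s=r.read_state();print(s['time_s'],s['ee_pos'],s['ft_force'])
for n in("side","top"):cv2.imwrite(f"pics/{n}3.png",r.snapshot(n)[:,:,::-1])
a=cv2.resize(cv2.imread("pics/side3.png"),(400,300));b=cv2.resize(cv2.imread("pics/top3.png"),(400,300))
c=cv2.resize(cv2.imread("pics/side3.png")[150:310,170:370],(400,300));d=cv2.resize(cv2.imread("pics/top3.png")[190:325,150:330],(400,300))
cv2.imwrite("pics/c3.png",np.vstack([np.hstack([a,b]),np.hstack([c,d])]))
E
```

```text
6.725 [ 0.47746475 -0.11377011  0.23625277] [-0.3159018  -0.04382287  0.46162514]
```

View pics/c3.png

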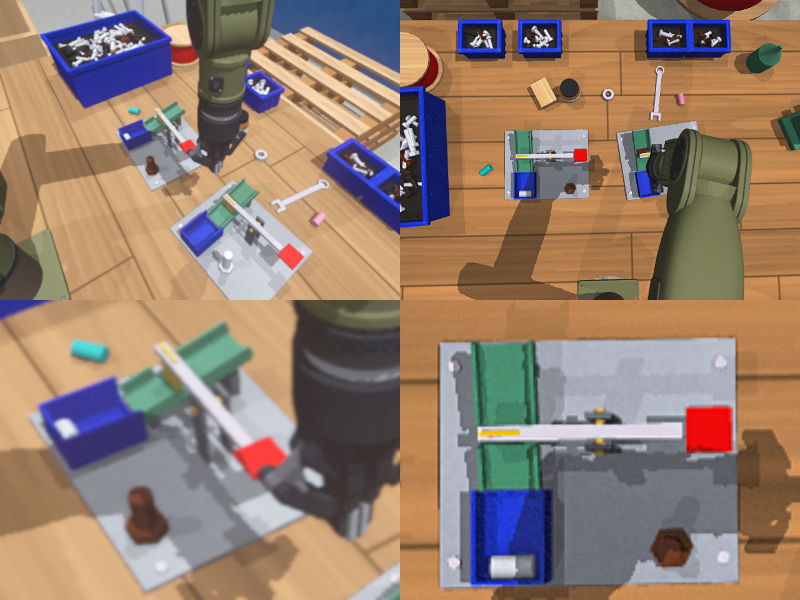

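The picture shows the zinc pin at rest in its tray, the lever level with its gate shut, and the other dispenser and the loose items where they were. The tool is clear at z = 236 mm.

```bash
python3 -c "
from workcell import r
r.sign_off()"
```

```text
the job is handed in; nothing more can be done
```

The zinc pin is in its own blue tray, its gate is shut again, and I've handed the job in at about 6.7 s. I pressed the red paddle of the left rack in the top view (the one with the silver pin) with closed fingertips, held it until the pin rolled down, then rose clear.

- **Last pictures:** the pin lies at rest in the tray, with the lever level and the gate down. The rusty pin's lever is still at rest, and the bolts, loose items and decoy pins look unmoved.
- **Forces:** the vertical push on the paddle was about 6 N at the bottom of the press, and the tool read near zero once clear.
- **Disagreements:** the camera views placed the paddle within about 4 mm of each other. The tool also sat about 4.5 mm off the paddle's centre in x during the press, still on the pad. Two checks were limited. The colour search for the paddle failed in the side picture, so I read its position off that picture by eye. In the last top picture the arm hid part of the rusty pin's rack, so I judged its lever from the side view.

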